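# Release the print-block carrier with the two-button gate

## Robot

A 7-joint arm with a two-finger parallel gripper is mounted at the origin on the work surface. World frame = base frame: x ahead of the robot, y to its left, z up, the work surface at z = 0. Lengths are in m, angles in rad, forces in N, time in s.
With the tool pointing down it reaches from about 0.4 to 0.85 m from the base axis. Payload 10.4 kg.
Tool frame: the origin (TCP) lies on the centre line of the jaws, within the pads' length; the fingertips stand 11 mm ahead of it and the grasp point (between the pads) lies 8 mm behind it; z points along the fingers, y is the line along which they close (so a half turn about z gives the same grasp; the last joint's range is limited). The gripper opens to 87 mm and grips with 3 to 60 N. Pads are 19 mm wide; open, the fingers measure 117 mm over their backs; the gripper's body (75 mm by 190 mm) begins 51 mm behind the grasp point.
Start: joints at [-1.196, 0.332, -0.065, 1.46, 0.022, 1.35, -0.088], TCP at [0.242, 0.576, 0.207] pointing down, gripper open.
Joint ranges: [-2.6, 2.6], [-0.5, 2.12], [-1.47, 1.34], [0.16, 2.42], [-1.27, 4.41], [0.06, 2.06], [-2.6, 2.6]. Speed limits (rad/s): [2.22, 2.22, 2.79, 2.79, 3.14, 3.14, 3.14].

## Interface

Orientations are given as a unit quaternion [x, y, z, w].
In Python, from bench import r gives the robot as it stands.
- The arm moves only by the shell command python3 -m pendant 'ROWS' [OPENING] [FORCE]. ROWS is JSON, a list of rows, each a list of 4 numbers: the shift along the tool's x, y, z in m, then the turn about the tool's z in rad. A call has 1 to 8 rows; each row shifts and turns the commanded pose from where the row before left it, along the tool's axes as they then stand; what a row does not reach is not made up. A row lasts 1/12 s, in which the tool goes at most 41.7 mm and 7.16 degrees, less where a joint would pass 70% of its speed; a pose out of reach is approached as far as the arm can. A call with a gripper value outside its range is refused whole. OPENING is the opening, from 0 (shut) to 1 (fully open), set as the call begins (- or left out, the last holds). The fingers move at their own pace and stop on an object; FORCE is the grip in N (left out, the last holds). Time passes only in rows, so rows that do not move let the fingers close. It gives the time, the measured TCP pose, the force, the opening and the grip force at its end, in the units of the state.
- r.read_state(): the state, without advancing time (a new reading comes with each control period).
- r.camera(name): name is "scene" or "top" or "wrist"; returns a dict with "img" (384x512x3 uint8, red, green, blue), "camera_matrix" (3x3 intrinsics, pixels), "xyz" and "attitude" of the camera in the world. Camera axes: x right, y down, z forward; pixel columns grow to the right and rows downward; lengths in m; the calibration is good to about 2 mm. The wrist camera is an equidistant fisheye: a pixel r from the principal point sees the ray r / f radians off the axis. A picture is of the moment at which its call begins. There is no depth.
- r.close_job(): hands the job in; it is judged then, once.
Trained networks look in the newest picture that a camera, given by its name, has taken for a name from the list of things; names that differ only in an ending like _2 or _b are one class to them, and where a whole thing is asked for, a point or a joint stands for the part that bears it (a point fixed in the world has none). Each returns a list of dicts, best first, with "score" (0 to 1); they miss things now and then, are a little off and sometimes report something else, mostly with a low value. They report only what shows in the picture. A call takes as long as a camera call. They do not tell look-alikes from the thing itself.
- r.outline_of(thing, camera): "mask" (384x512 bool, what is visible of it) and "bbox" ([centre column, centre row, width, height] in pixels, round what is visible of it).
The state is a dict: "time": time; "joint_positions": joint angles; "joint_vel": joint speeds; "joint_torque": joint torques, N m; "ee_pos": TCP position; "eef_rot": TCP orientation; "ft_force": force on the tool from outside, world axes, zero at the start; "torque": the same for the moment, N m; "width": finger opening in m; "grip_force": force on a finger pad.
Only numpy, scipy, OpenCV 4.12 (cv2) and the standard library are available. Lean on these libraries where they do the work, as an engineer would, in place of code of your own. Each camera call takes 0.05 s, during which the arm holds its last target. There are 200 camera calls.

## Task

Let the carrier with the printing block roll down the roller lane: press both buttons beside the lane down together with the fingertips, keep both held fully down until the carrier has rolled to the end stop, then let go of both and move clear. Do not touch the carrier or its block, and leave the things around the lane alone.

Things in the scene. Friction and masses are not known exactly. Their poses are not given: they have to be found in the camera images.
- lane: Fixed roller lane and grey button housing, one piece. Origin on the table under the gate; x across the lane, away from the housing; y along it, downhill; z up. Lane 376 mm long (188 each side of the gate), 114 wide, 10 degree slope; rail tops 104 mm high at the upper (-y) end, 43 at the lower, where a wooden end stop is. Housing 72 (x) by 150 (y) by 100 mm high, centred at x = -104, y = 0.
- lane_gate (a point): Middle of the gate at roller-top height, 59 mm above the table. Two steel stop pins stand here side by side and hold the carrier back; each drops with its own button, so the carrier rolls only while both are down.
- button_a_top (a point): Centre of the top of the black round button (26 mm diameter) on the downhill (+y) half of the housing; the point moves with the button. Unpressed, the top is 125 mm above the table, 24 mm above the housing. The other button is alike, centres 60 mm apart along the lane's y (34 mm clear between, nothing in between).
- button_b_top (a point): Centre of the top face of the other button, on the uphill (-y) half of the housing; same size and height.
- button_a (a joint): How far button a is pressed, in m: 0 up, 0.014 fully down. It goes straight down against a spring (1.4 N to start, 4.5 N fully down), meets a hard stop, and springs back when let go. Its pin clears the carrier at about 0.010. One button must not go far down while the other stays up.
- button_b (a joint): The same for button b.
- carrier_base (a point): Middle of the carrier's board. The carrier is a loose plywood board, 120 (along the lane) by 90 by 10 mm, with a dark wooden printing block and grip fixed on it, 60 mm high in all, 0.3 to 0.5 kg. It starts against the pins, at lane y about -63 mm; at the end stop it is at lane y about +113 mm. With both pins down it rolls there by itself in some 3 to 6 s.
- spare_block: Bystander: a wooden printing block with a grip, 70 by 90 by 54 mm, beside the housing towards the lane's uphill end. Origin under its centre.
- dye_bowl: Bystander: a terracotta bowl, 110 mm across, 50 mm high, beside the housing towards the downhill end. Origin under its centre.
There are look-alikes about, which are no part of the job. What is shaped like the part that bears carrier_base but green or red is not meant.

How it is judged:
On the way, in this order (a step that is already met when the one before it is completed fails the run):
1. both buttons are down together (value of joint each of button_a, button_b above 0.0095 m), for 0.1 s.
2. the carrier has reached the end stop while both buttons are still held down (value of joint each of button_a, button_b above 0.009 m and y of carrier_base in the frame of lane above 0.095 m), for 0.1 s.
At the end, for the whole second after the job is handed in: The carrier lies flat on the rollers at the end stop (lane y of its middle 95 to 130 mm), at rest, and both buttons are up again (within 2 mm) (y of carrier_base in the frame of lane between 0.095 and 0.13 m and z of carrier_base in the frame of lane between 0.03 and 0.06 m and angle between carrier_base's own z axis and vertical below 0.3 rad and linear speed of carrier below 0.02 m/s and value of joint each of button_a, button_b below 0.002 m); the robot touches nothing.
It fails at once if one button was pressed well down (10 mm) while the other was still up (under 2.5 mm) ((value of joint button_a above 0.01 m and value of joint button_b below 0.0025 m) or (value of joint button_b above 0.01 m and value of joint button_a below 0.0025 m)).
It fails at once if the robot touched the carrier or its block (contact force between any of the arm, the fingers and carrier above 0.5 N).
It fails at once if the carrier was lifted or tipped off the rollers (z of carrier_base in the frame of lane above 0.095 m or angle between carrier_base's own z axis and vertical above 0.45 rad).
It fails at once if a bystander was moved (distance of any of spare_block, dye_bowl from where it was at the start of the episode above 0.02 m).
It also fails if it takes over 40 s, if anything falls off the work surface, if the arm or the gripper's body presses on something with over 40 N, if the wrist force passes 120 N, or if a joint passes its speed limit or range.

## Working session

There is one attempt and no reset: what is moved stays moved. The work goes in short steps, Python scripts to look and compute and a shell command to move; the robot and the scene stay as the last step left them, time stands still between calls to the robot, and variables do not carry over. Pictures are saved under pics/ and viewed, at most 10 in all, crops included, and the job is handed in when it is done.

```bash
mkdir -p pics; cat > h.py <<'E'
import numpy as np, cv2
from scipy.spatial.transform import Rotation as R
from bench import r
def att(c):
    a=np.array(c["attitude"]); return a if a.shape==(3,3) else R.from_quat(a).as_matrix()
def onplane(c,u,v,z):
    K=np.array(c["camera_matrix"]); d=att(c)@np.array([(u-K[0,2])/K[0,0],(v-K[1,2])/K[1,1],1.])
    p=np.array(c["xyz"]); return p+d*(z-p[2])/d[2]
def proj(c,P):
    K=np.array(c["camera_matrix"]); q=att(c).T@(np.array(P)-np.array(c["xyz"])); return (K@(q/q[2]))[:2]
E
python3 - <<'E'
from h import *
ims=[]
for n in ("top","scene"):
    c=r.camera(n); print(n,c["xyz"],c["attitude"],c["camera_matrix"])
    cv2.imwrite(f"pics/{n}0.png",c["img"][:,:,::-1])
    for t in ("lane","button_a","carrier_base","spare_block","dye_bowl"):
        for o in r.outline_of(t,n): print(t,round(o["score"],2),np.round(o["bbox"],1), np.round(onplane(c,*o["bbox"][:2],{"button_a":.125}.get(t,0.05)),3))
print(r.read_state())
E
```

```text
top [ 0.44564722 -0.0435317   1.49986318] [-0.69930544  0.71252897 -0.03231942  0.04722091] [[491.63113623   0.         262.13062463]
 [  0.         491.63113623 200.47190754]
 [  0.           0.           1.        ]]
lane 0.9 [274.6 178.2 130.4  96.3] [ 0.676 -0.053  0.05 ]
button_a 0.66 [251.6 197.2   6.    7.4] [0.611 0.014 0.125]
carrier_base 0.95 [381.5 186.   49.7  52.6] [ 0.646 -0.369  0.05 ]
carrier_base 0.64 [248.8 261.8  44.1  34.5] [0.43  0.028 0.05 ]
carrier_base 0.62 [295.7 178.3  48.8  37.5] [ 0.674 -0.116  0.05 ]
spare_block 0.71 [318.8 234.1  35.7  36.2] [ 0.507 -0.179  0.05 ]
spare_block 0.66 [251.4 197.1   6.6   7.3] [0.621 0.017 0.05 ]
dye_bowl 0.94 [200.7 195.4  38.4  31.9] [0.629 0.168 0.05 ]
scene [ 1.04768752 -0.52053372  0.97447783] [ 0.88422333  0.33301281 -0.12413452 -0.30305476] [[392.58505028   0.         250.87897956]
 [  0.         392.58505028 192.07502199]
 [  0.           0.           1.        ]]
lane 0.76 [272.9 232.7 133.9 108.4] [ 0.693 -0.054  0.05 ]
button_a 0.54 [266.5 189.5   9.7   7.4] [0.619 0.005 0.125]
carrier_base 0.89 [177.8 305.8  58.1
[... 393 characters left out ...]
1956022 ,  0.33218063, -0.06469083,  1.46008665,  0.0216216 ,
        1.34989775, -0.08848565]), 'joint_vel': array([ 1.32188924e-03, -1.88557590e-04, -1.27832478e-03, -1.25239579e-03,
        4.75264300e-05, -1.77248636e-04, -1.44225237e-03]), 'joint_torque': array([-7.82555489e-04, -6.22758794e+01,  2.41317682e-02, -3.89980817e+01,
       -6.11243374e-02,  3.16805171e-02,  8.18244885e-07]), 'ee_pos': array([0.24212302, 0.5762304 , 0.20709399]), 'eef_rot': array([1.97581700e-01, 9.80286421e-01, 6.01039390e-05, 1.36292306e-05]), 'ft_force': array([-0.35986113,  0.20796264,  1.06570153]), 'torque': array([-0.03573507,  0.05426758,  0.0261601 ]), 'grip_force': 0.0, 'width': 0.0872641026442955}
```

View pics/top0.png

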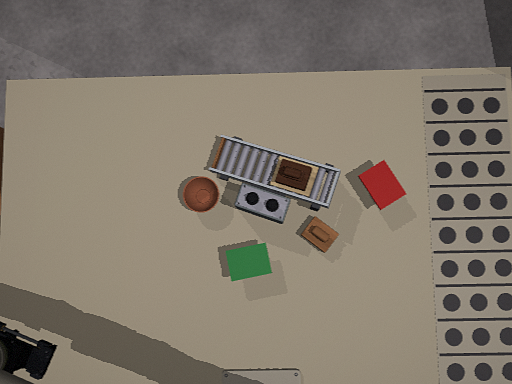

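View pics/scene0.png

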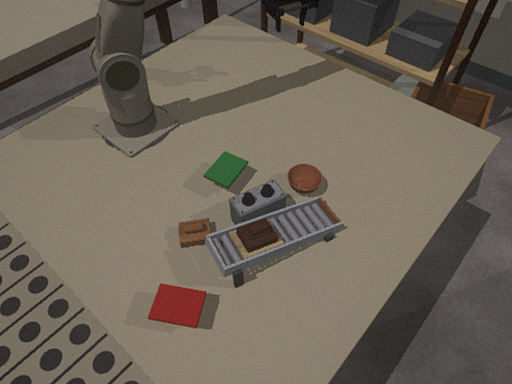

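The meant carrier is the plywood board with the dark block at top (295,175), because it sits on the lane. The green board at (248,262) and the red one at (382,186) are look-alikes. The buttons are at about (252,198) and (272,205). I'll enlarge that area to confirm and measure.

```bash
python3 - <<'E'
from h import *
out=[]
for n,(x0,y0,x1,y1) in {"top":(200,130,345,230),"scene":(200,165,345,275)}.items():
    c=r.camera(n); im=c["img"]
    g=im.max(axis=2)
    m=(g<45).astype(np.uint8); m[:y0]=0;m[y1:]=0;m[:,:x0]=0;m[:,x1:]=0
    nn,l,s,ce=cv2.connectedComponentsWithStats(m)
    for i in range(1,nn):
        if s[i,4]>15: print(n,s[i],np.round(ce[i],1),np.round(onplane(c,*ce[i],.125),4))
    out.append(cv2.resize(im[y0:y0+100,x0:x0+145],None,fx=4,fy=4,interpolation=cv2.INTER_CUBIC)[:290 if n=="scene" else 300*2])
    cv2.imwrite(f"pics/{n}_crop.png",cv2.resize(im[y0:y1,x0:x1],None,fx=5,fy=5,interpolation=cv2.INTER_CUBIC)[:,:,::-1])
E
```

```text
top [278 166  21  14  66] [285.4 173.2] [ 0.6778 -0.0831  0.125 ]
top [228 176  15   5  17] [234.2 177.9] [0.6673 0.062  0.125 ]
top [275 181  30  10  43] [290.  185.8] [ 0.6415 -0.0953  0.125 ]
top [246 192  13  13 123] [251.7 198.1] [0.6086 0.0134 0.125 ]
top [266 199  12  13 124] [271.6 204.7] [ 0.589  -0.0422  0.125 ]
top [312 202  15   6  16] [319.4 204.4] [ 0.5869 -0.1764  0.125 ]
top [310 205   9   6  25] [313.5 208.3] [ 0.5764 -0.1594  0.125 ]
top [236 206  46  18 100] [259.  214.8] [ 0.5609 -0.0064  0.125 ]
scene [261 184  13  13 113] [266.8 190.9] [0.6225 0.0016 0.125 ]
scene [242 193  13  13 119] [248. 199.] [ 0.602  -0.0535  0.125 ]
scene [249 238  29  14  67] [263.1 244.6] [ 0.7256 -0.135   0.125 ]
```

View pics/top_crop.png

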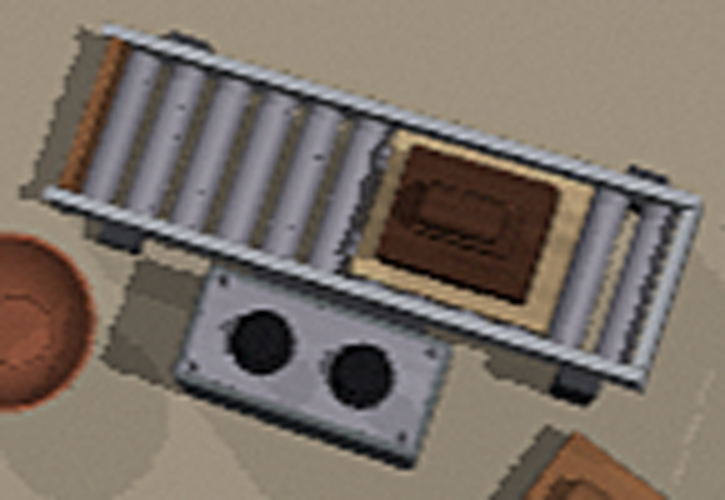

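View pics/scene_crop.png

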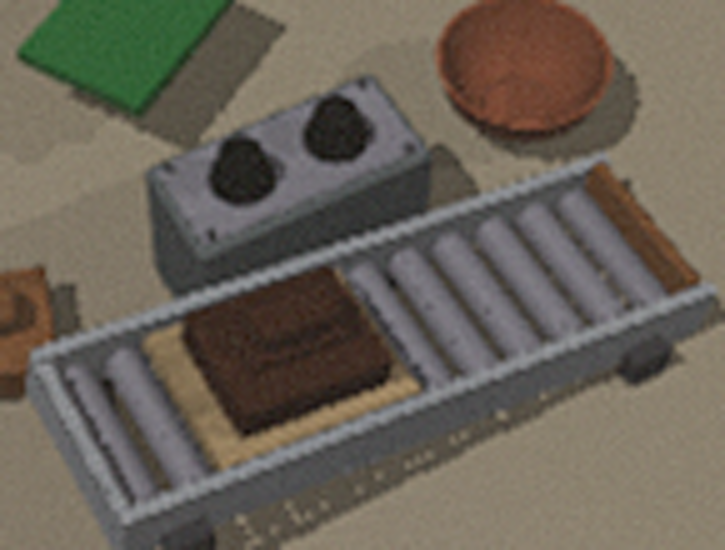

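Both crops agree: the natural plywood carrier with the dark block sits on the lane at top (295,175). Button a at (252,198) is on the end-stop side and button b is at (272,205). The midpoint is about (0.600, -0.014), and I'll move above it.

```bash
python3 -m pendant '[[0,0,-0.03,0],[-0.028,-0.0203,-0.01,-0.02],[-0.028,-0.0203,-0.01,-0.02],[-0.028,-0.0203,0,-0.02],[-0.028,-0.0203,0,0],[-0.028,-0.0203,0,0],[-0.028,-0.0203,0,0],[-0.028,-0.0203,0,0]]' && python3 -m pendant '[[-0.028,-0.0203,0,0],[-0.028,-0.0203,0,0],[-0.028,-0.0203,0,0],[-0.028,-0.0203,0,0],[-0.028,-0.0203,0,0],[-0.028,-0.0203,0,0],[-0.028,-0.0203,0,0],[-0.028,-0.0203,0,0]]'; python3 - <<'E'
from h import *
c=r.camera("top")
for a,b in [((221,135.6),(340,170)),((209.5,168.5),(328.5,206.5))]:
    p=onplane(c,*a,.043);q=onplane(c,*b,.104);d=p-q;print(p,q,np.hypot(d[0],d[1]),np.degrees(np.arctan2(d[1],d[0])))
print(R.from_quat(r.read_state()["eef_rot"]).as_matrix())
E
```

```text
time: 1.37
ee_pos: [0.3772, 0.3734, 0.2573]
eef_rot: [0.168, 0.986, 0.0, 0.0]
ft_force: [0.9, 0.9, 0.3]
width: 0.0869
grip_force: 0.0
time: 2.03
ee_pos: [0.5347, 0.146, 0.2573]
eef_rot: [0.168, 0.986, 0.0, 0.0]
ft_force: [0.4, -0.2, -0.8]
width: 0.0868
grip_force: 0.0
[0.81112967 0.10709726 0.043     ] [ 0.68717869 -0.24032115  0.104     ] 0.368867721096909 70.36475610264637
[0.71068545 0.14262115 0.043     ] [ 0.5826763  -0.20400943  0.104     ] 0.3695119739611297 69.73103268357853
[[-0.94082443  0.33888755  0.00214775]
 [ 0.33888123  0.94082487 -0.00284067]
 [-0.00298332 -0.00194474 -0.99999366]]
```

```bash
python3 -m pendant '[[-0.0232,-0.0256,0,0],[-0.0232,-0.0256,0,0],[-0.0232,-0.0256,0,0],[-0.0232,-0.0256,0,0],[-0.0232,-0.0256,0,0],[0,0,0,0],[0,0,0,0]]' 0.52; python3 - <<'E'
from h import *
c=r.camera("wrist"); print(c["xyz"],c["attitude"],c["camera_matrix"]); cv2.imwrite("pics/w1.png",c["img"][:,:,::-1])
print(r.read_state()["ee_pos"])
for o in r.outline_of("button_a","wrist"): print(o["score"],o["bbox"])
g=c["img"].max(axis=2); K=c["camera_matrix"]
m=(g<45).astype(np.uint8); nn,l,s,ce=cv2.connectedComponentsWithStats(m)
for i in range(1,nn):
    if s[i,4]>60:
        v=(ce[i]-[K[0,2],K[1,2]])/K[0,0]; t=np.hypot(*v); d=att(c)@np.array([*(v/t*np.sin(t)),np.cos(t)])
        print(s[i],ce[i],c["xyz"]+d*(.125-c["xyz"][2])/d[2])
E
```

```text
time: 2.67
ee_pos: [0.6012, -0.0141, 0.2569]
eef_rot: [0.17, 0.985, -0.0, -0.0]
ft_force: [-0.4, 0.7, -0.6]
width: 0.0494
grip_force: 0.0
[0.52944891 0.01158921 0.43438441] [0.80885504 0.57143424 0.0794478  0.11359789] [[297.31863964   0.         251.31351406]
 [  0.         297.31863964 191.41657533]
 [  0.           0.           1.        ]]
[ 0.60099751 -0.01197788  0.25687415]
0.97 [271.9, 210.2, 41.1, 87.5]
0.69 [231.7, 199.9, 36.2, 59.3]
[210 160  31  31 700] [225.04285714 175.59285714] [ 0.586595   -0.03893028  0.125     ]
[261 161  32  31 756] [276.6468254  175.85582011] [0.60530894 0.01300438 0.125     ]
[133 185  29  19 269] [149.74349442 191.9070632 ] [ 0.57487353 -0.12645532  0.125     ]
[172 221  40  34 850] [195.65882353 240.48705882] [ 0.64684632 -0.09906491  0.125     ]
[288 221  52  35 833] [307.23529412 241.07202881] [0.69082017 0.02286286 0.125     ]
[    0   222   512   162 46740] [257.45714591 324.06431322] [ 0.79005591 -0.07251825  0.125     ]
[ 301  226  140   76 6080] [380.85773026 263.76496711] [0.75850195 0.10559723 0.125     ]
```

View pics/w1.png

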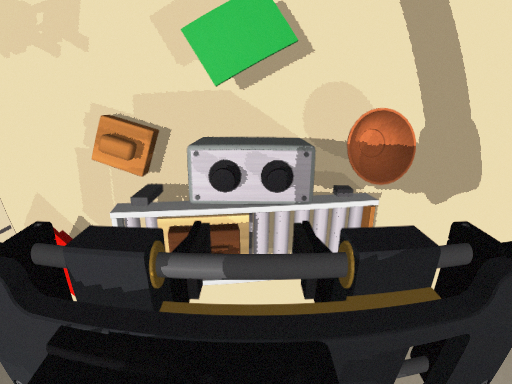

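In the wrist view the buttons are at (225,176) and (277,176), and nothing stands between the fingers and them. At collar height both cameras put the midpoint at about (0.601, -0.014), so I'm centred. Next I descend to just above the buttons.

```bash
python3 -m pendant '[[0,0,0.03,0],[0,0,0.03,0],[0,0,0.03,0],[0,0,0.018,0],[0,0,0,0],[0,0,0,0]]' 0.52; python3 - <<'E'
from h import *
P=[]
for i in range(4):
    c=r.camera("scene"); s=r.read_state(); P.append(s["ee_pos"]); 
print(np.mean(P,0),np.std(P,0),s["width"])
cv2.imwrite("pics/s2.png",cv2.resize(c["img"][110:230,190:340],None,fx=5,fy=5,interpolation=cv2.INTER_CUBIC)[:,:,::-1])
E
```

```text
time: 3.27
ee_pos: [0.6005, -0.0103, 0.149]
eef_rot: [0.167, 0.986, 0.0, -0.001]
ft_force: [0.1, -0.5, 0.5]
width: 0.0454
grip_force: 0.0
[ 0.60185849 -0.01102603  0.15078229] [0.00024895 0.00026821 0.00029062] 0.045218745449183244
```

View pics/s2.png

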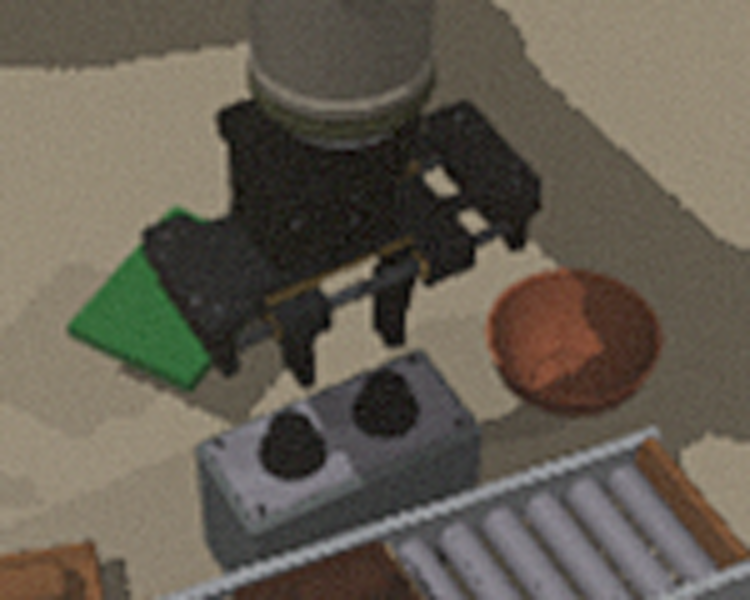

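The fingers stand about 15 mm above the two buttons, in line with them. I'll shift 3 mm along -y and press gently.

```bash
python3 -m pendant '[[0,-0.0033,0.006,0],[0,0,0.006,0],[0,0,0.004,0],[0,0,0.003,0],[0,0,0.003,0],[0,0,0.003,0],[0,0,0,0]]' ; python3 - <<'E'
from h import *
P=[];F=[]
for i in range(3):
    c=r.camera("scene"); s=r.read_state(); P.append(s["ee_pos"]); F.append([*s["ft_force"],*s["torque"]])
print(np.mean(P,0),np.round(np.mean(F,0),2))
cv2.imwrite("pics/s3.png",cv2.resize(c["img"][130:250,190:340],None,fx=5,fy=5,interpolation=cv2.INTER_CUBIC)[:,:,::-1])
E
```

```text
time: 4.05
ee_pos: [0.5996, -0.0148, 0.1233]
eef_rot: [0.168, 0.986, -0.0, -0.0]
ft_force: [-1.6, 0.2, -0.1]
width: 0.0452
grip_force: 0.0
[ 0.59990247 -0.01483585  0.12392934] [-0.12  0.17 -0.39 -0.03 -0.02  0.05]
```

View pics/s3.png

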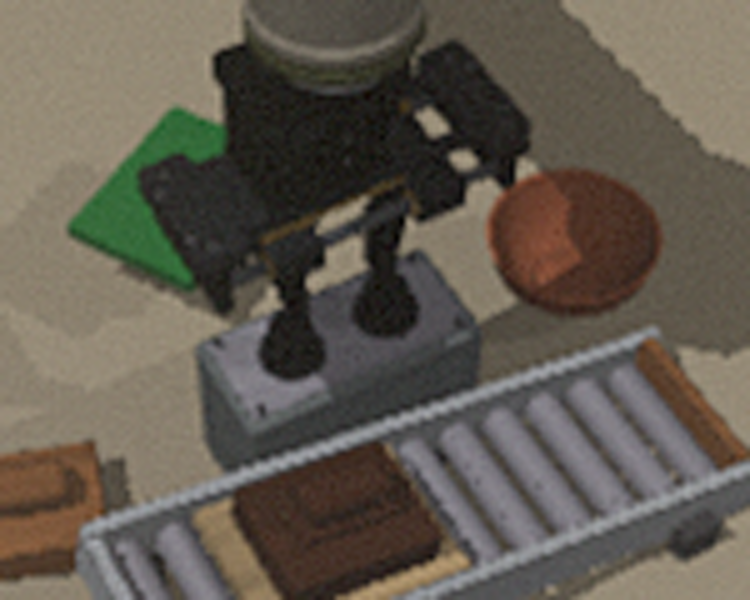

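The fingers appear to be on the buttons, but the force reads about zero. I'll check from the wrist camera with the expected tips and buttons projected in.

```bash
python3 - <<'E'
from h import *
c=r.camera("wrist"); s=r.read_state(); im=c["img"].copy(); K=c["camera_matrix"]; M=R.from_quat(s["eef_rot"]).as_matrix()
print(s["ee_pos"],s["ft_force"])
def wp(P):
    q=att(c).T@(np.array(P)-c["xyz"]); t=np.arccos(q[2]/np.linalg.norm(q)); k=q[:2]/np.hypot(*q[:2])*t*K[0,0]; return k+[K[0,2],K[1,2]]
x0,y0=150,130
big=cv2.resize(im[y0:y0+150,x0:x0+200],None,fx=4,fy=4,interpolation=cv2.INTER_CUBIC)
for sg in (1,-1):
    tip=s["ee_pos"]+M@np.array([0,sg*.03,.011]); b=np.array([.601,-.0143,.101])+sg*.03*np.array([.339,.941,0])
    for P,col in((tip,(255,0,0)),(b,(0,255,0)),(b+[0,0,.024],(0,0,255))):
        u=(wp(P)-[x0,y0])*4; cv2.circle(big,tuple(int(v) for v in u),4,col,-1); print(P,u)
cv2.imwrite("pics/w3.png",big[:,:,::-1])
E
```

```text
[ 0.60006173 -0.01484399  0.12421344] [-0.16451474  0.08977307 -0.04875398]
[0.61000696 0.0134619  0.11321939] [579.87449009 371.6563763 ]
[0.61117 0.01393 0.101  ] [574.90723573 351.30494552]
[0.61117 0.01393 0.125  ] [594.39102778 403.90405204]
[ 0.59012328 -0.04314764  0.11320749] [230.7249981  371.23551617]
[ 0.59083 -0.04253  0.101  ] [244.53928381 348.53867262]
[ 0.59083 -0.04253  0.125  ] [225.90871835 400.92669158]
```

View pics/w3.png

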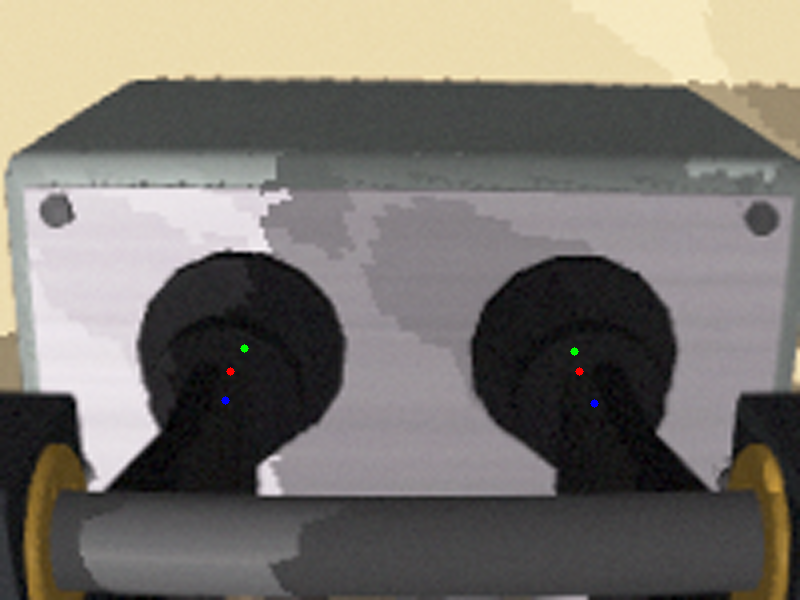

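The tips look centred on the buttons but hardly pressing. I'll go on in small steps and watch the force.

```bash
python3 -m pendant '[[0,0,0.002,0],[0,0,0,0]]'; python3 -m pendant '[[0,0,0.002,0],[0,0,0,0]]'; python3 -c "
from h import *
c=r.camera('wrist');s=r.read_state();print(s['ee_pos'],s['ft_force'],s['torque'],s['joint_torque'])
cv2.imwrite('pics/w4.png',cv2.resize(c['img'][130:280,150:350],None,fx=4,fy=4,interpolation=cv2.INTER_CUBIC)[:,:,::-1])
c=r.camera('scene')
for o in r.outline_of('carrier_base','scene'): print(o['score'],o['bbox'])"
```

```text
time: 4.42
ee_pos: [0.5999, -0.0148, 0.1219]
eef_rot: [0.168, 0.986, 0.0, -0.0]
ft_force: [-1.1, 0.2, -0.2]
width: 0.0452
grip_force: 0.0
time: 4.58
ee_pos: [0.5998, -0.0149, 0.1197]
eef_rot: [0.168, 0.986, 0.0, -0.0]
ft_force: [-0.1, 0.4, 0.1]
width: 0.0452
grip_force: 0.0
[ 0.59978326 -0.01483273  0.11980117] [ 0.64146955 -0.41132602 -0.02281844] [ 0.0157754  -0.02653561 -0.00217775] [ 1.64495880e-02 -5.64745903e+01  6.31321371e+00 -3.61657727e+01
  2.05122266e-02  3.68023978e-02  7.97556509e-03]
0.84 [217.6, 168.7, 36.2, 38.3]
0.61 [254.9, 238.7, 54.9, 41.6]
```

View pics/w4.png

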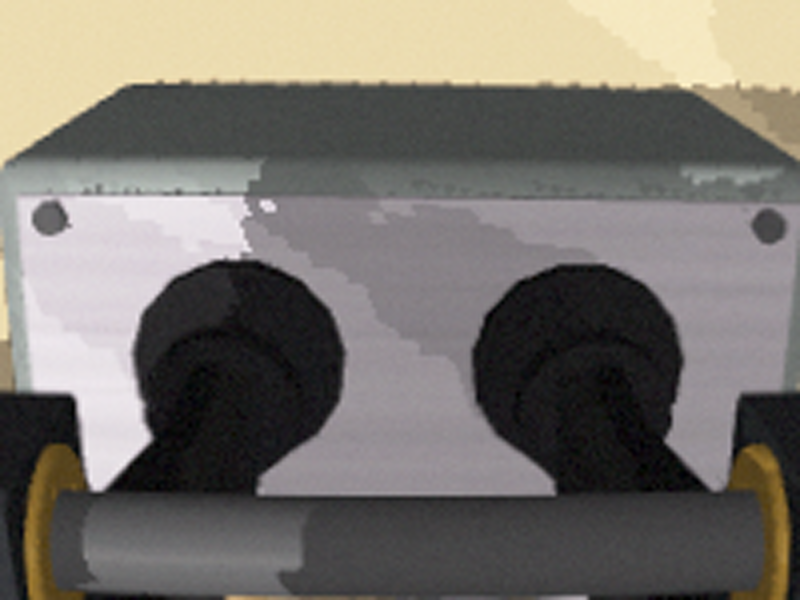

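```bash
for i in 1; do python3 -m pendant '[[0,0,0.002,0],[0,0,0,0]]'; done; python3 -m pendant '[[0,0,0.002,0],[0,0,0,0]]'; python3 -m pendant '[[0,0,0.002,0],[0,0,0,0]]'
```

```text
time: 4.9
ee_pos: [0.5998, -0.0149, 0.1177]
eef_rot: [0.168, 0.986, -0.0, -0.0]
ft_force: [-0.4, -0.2, -0.6]
width: 0.045
grip_force: 0.0
time: 5.07
ee_pos: [0.5997, -0.0149, 0.1156]
eef_rot: [0.168, 0.986, -0.0, -0.0]
ft_force: [-0.3, 0.6, 0.5]
width: 0.0453
grip_force: 0.0
time: 5.23
ee_pos: [0.5998, -0.0149, 0.1137]
eef_rot: [0.168, 0.986, -0.0, -0.0]
ft_force: [-0.6, -0.2, -0.6]
width: 0.0453
grip_force: 0.0
```

Still no contact, although the nominal tips are below the button tops. I have one picture left, so I'll use a brightened montage of the wrist and scene views.

```bash
python3 - <<'E'
from h import *
def enh(im): return (255*np.clip(im/90.,0,1)**.6).astype(np.uint8)
s=r.read_state(); M=R.from_quat(s["eef_rot"]).as_matrix(); print(s["ee_pos"],s["ft_force"])
c=r.camera("scene"); K=c["camera_matrix"]
a=enh(c["img"]); x0,y0=225,160
A=cv2.resize(a[y0:y0+60,x0:x0+80],None,fx=5,fy=5,interpolation=cv2.INTER_CUBIC)
A2=A.copy()
for sg in (1,-1):
    tip=s["ee_pos"]+M@np.array([0,sg*.03,.011]); b=np.array([.601,-.0143,.125])+sg*.03*np.array([.339,.941,0])
    for P,col in((tip,(255,0,0)),(b,(0,0,255)),(b-[0,0,.024],(0,255,0))):
        u=(proj(c,P)-[x0,y0])*5; cv2.circle(A2,tuple(int(v) for v in u),3,col,-1)
w=r.camera("wrist"); g=enh(w["img"])[165:240,190:310]
B=cv2.resize(g,(480,300),interpolation=cv2.INTER_CUBIC); 
cv2.imwrite("pics/m.png",np.vstack([np.hstack([A,A2]),np.hstack([B,np.zeros((300,320,3),np.uint8)])])[:,:,::-1])
E
```

```text
[ 0.59978542 -0.01485539  0.11365449] [-0.55411106 -0.17324645 -0.59722667]
```

View pics/m.png

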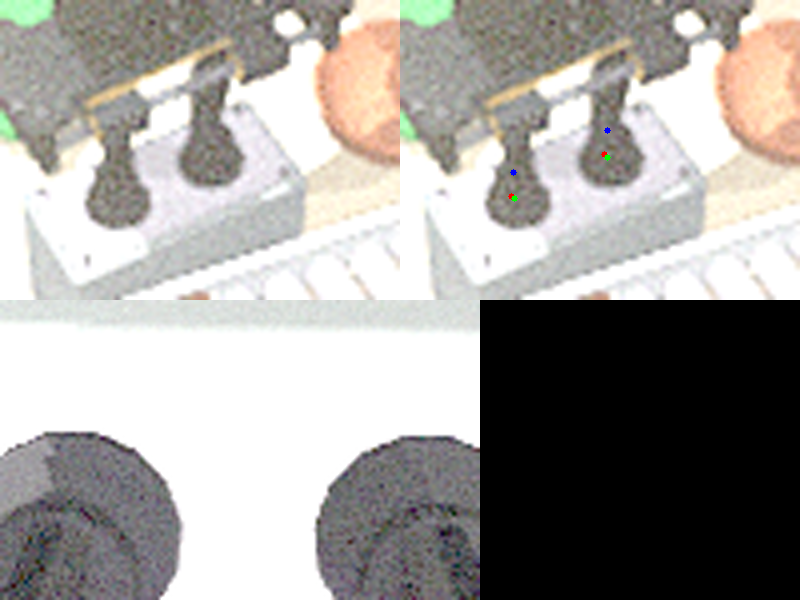

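```bash
python3 - <<'E'
from h import *
c=r.camera("scene"); e=np.array([.60186,-.011,.15078]); d=np.array([.339,.941,0])
for off in (.011,0,-.008,-.02):
    print(off,[np.round((proj(c,e+sg*.03*d-[0,0,off])-[190,110])*5) for sg in (-1,1)])
E
```

```text
0.011 [array([293., 403.]), array([388., 361.])]
0 [array([292., 390.]), array([389., 348.])]
-0.008 [array([292., 381.]), array([389., 339.])]
-0.02 [array([291., 367.]), array([389., 324.])]
```

The scene view also puts the tips some 15 mm higher than nominal, and horizontally they are in line. I'll keep descending by feel.

```bash
for k in 1; do python3 -m pendant '[[0,0,0.002,0],[0,0,0,0]]' | grep -E "time|ee_pos|force"; python3 -m pendant '[[0,0,0.002,0],[0,0,0,0]]'| grep -E "time|ee_pos|force"; python3 -m pendant '[[0,0,0.002,0],[0,0,0,0]]'| grep -E "time|ee_pos|force"; done
```

```text
time: 5.55
ee_pos: [0.5998, -0.0149, 0.1117]
ft_force: [0.1, 0.2, 0.8]
grip_force: 0.0
time: 5.72
ee_pos: [0.6001, -0.0149, 0.1099]
ft_force: [-0.4, -0.4, 1.7]
grip_force: 0.7
time: 5.88
ee_pos: [0.6001, -0.0149, 0.108]
ft_force: [-0.3, -0.3, 1.7]
grip_force: 1.2
```

Contact has started. Before going on I'll check that both buttons share the load.

```bash
python3 -m pendant '[[0,0,0.0015,0],[0,0,0,0]]'| grep -E "ee_pos|force"; python3 - <<'E'
from h import *
S=[]
for i in range(10):
    r.camera("scene"); s=r.read_state(); S.append([*s["ee_pos"],*s["ft_force"],*s["torque"],s["grip_force"]])
S=np.array(S);print(np.round(S.mean(0),4),np.round(S.std(0),3)); t=S.mean(0)[6:9]; print("about tool x/y axes",R.from_quat(s["eef_rot"]).inv().apply(t))
E
```

```text
ee_pos: [0.6001, -0.0149, 0.1065]
ft_force: [-0.4, -0.7, 2.9]
grip_force: 1.6
[ 6.0010e-01 -1.4900e-02  1.0660e-01  3.2720e-01  2.8180e-01  3.3172e+00
  2.0000e-03 -1.0510e-01  8.7000e-03  1.5431e+00] [0.    0.    0.    0.211 0.48  0.434 0.024 0.053 0.027 0.049]
about tool x/y axes [-0.03674018 -0.09846582 -0.00867551]
```

```bash
cat > m.py <<'E'
from h import *
S=[]
for i in range(8):
    r.camera("scene"); s=r.read_state(); S.append([*s["ee_pos"],*s["ft_force"],*s["torque"],s["grip_force"]])
S=np.array(S).mean(0);print(np.round(S,4)); print(R.from_quat(s["eef_rot"]).inv().apply(S[6:9]))
E
python3 -m pendant '[[0,0,0.002,0],[0,0,0,0]]'| grep -E "time|force"; python3 m.py
```

```text
time: 6.72
ft_force: [0.5, 0.1, 4.1]
grip_force: 2.1
[ 6.0010e-01 -1.4900e-02  1.0460e-01  7.5290e-01 -8.9900e-02  3.8448e+00
  7.5000e-03 -2.5020e-01 -2.3000e-03  1.9403e+00]
[-0.09005612 -0.23359699  0.00228632]
```

The pad force of 1.94 N is half of Fz, which is consistent with both buttons pressed equally about 2.4 mm. Continuing.

```bash
python3 -m pendant '[[0,0,0.002,0],[0,0,0.002,0],[0,0,0.001,0],[0,0,0,0]]'| grep -E "time|force"; python3 m.py
```

```text
time: 7.45
ft_force: [-0.1, -0.5, 6.5]
grip_force: 3.4
[ 0.6    -0.0149  0.0998  0.3098  0.0437  5.7861 -0.0109 -0.0961 -0.0081
  2.9725]
[-0.02160565 -0.09430162  0.00805835]
```

The stiffness of 0.40 N/mm matches two springs, each pressed about 7 mm. Now all the way down.

```bash
python3 -m pendant '[[0,0,0.002,0],[0,0,0.002,0],[0,0,0.002,0],[0,0,0.001,0],[0,0,0,0]]'| grep -E "time|force"; python3 m.py;  python3 -m pendant '[[0,0,0.001,0],[0,0,0,0],[0,0,0,0]]'; python3 -c "
from h import *
r.camera('scene')
for o in r.outline_of('carrier_base','scene'): print(o['score'],o['bbox'])"
```

```text
time: 8.27
ft_force: [-12.3, 1.1, 32.0]
grip_force: 15.9
[ 6.00100e-01 -1.48000e-02  9.56000e-02 -1.21361e+01  7.08700e-01
  3.21390e+01  1.20100e-01  2.88030e+00 -1.12000e-02  1.59917e+01]
[0.84188749 2.75715496 0.01530447]
time: 8.92
ee_pos: [0.6002, -0.0148, 0.0955]
eef_rot: [0.168, 0.986, 0.001, 0.0]
ft_force: [-15.5, 1.8, 40.7]
width: 0.0451
grip_force: 20.0
0.81 [177.2, 307.2, 57.6, 43.5]
0.79 [218.0, 168.4, 33.0, 29.4]
0.68 [274.2, 230.6, 54.6, 42.8]
```

Both buttons are on their hard stops and the carrier is rolling. I'll ease off the force slightly and hold.

```bash
python3 -m pendant '[[0,0,-0.0015,0],[0,0,0,0],[0,0,0,0],[0,0,0,0],[0,0,0,0],[0,0,0,0],[0,0,0,0],[0,0,0,0]]' | grep -E "time|pos|force"; cat > k.py <<'E'
from h import *
for n in ("scene","top"):
    c=r.camera(n)
    cen=np.array([.698,-.0487]); d=np.array([.339,.941])
    p=lambda y: np.round(proj(c,[*(cen+d*y),.07-.176*y]),0)
    print(n,"start",p(-.063),"goal",p(.113),[(round(o['score'],2),o['bbox']) for o in r.outline_of('carrier_base',n)])
E
python3 k.py;  python3 -m pendant '[[0,0,0,0],[0,0,0,0],[0,0,0,0],[0,0,0,0],[0,0,0,0],[0,0,0,0],[0,0,0,0],[0,0,0,0]]' | grep -E "time|pos|force"; python3 -m pendant '[[0,0,0,0],[0,0,0,0],[0,0,0,0],[0,0,0,0],[0,0,0,0],[0,0,0,0],[0,0,0,0],[0,0,0,0]]' | grep -E "time|pos|force";python3 k.py
```

```text
time: 9.68
ee_pos: [0.6001, -0.0148, 0.0957]
ft_force: [-10.5, 1.0, 28.2]
grip_force: 13.9
scene start [256. 236.] goal [310. 216.] [(0.83, [286.6, 228.4, 50.3, 38.3]), (0.77, [219.8, 168.4, 34.2, 32.9]), (0.65, [178.3, 307.8, 59.4, 45.3])]
top start [294. 176.] goal [237. 159.] [(0.7, [380.9, 184.6, 49.5, 50.5]), (0.68, [266.2, 157.7, 41.2, 17.3])]
time: 10.55
ee_pos: [0.6001, -0.0148, 0.0956]
ft_force: [-10.9, 0.2, 27.6]
grip_force: 13.9
time: 11.22
ee_pos: [0.6001, -0.0148, 0.0957]
ft_force: [-9.7, 0.4, 27.5]
grip_force: 13.9
scene start [256. 236.] goal [310. 216.] [(0.93, [306.0, 221.0, 53.0, 35.6]), (0.76, [178.8, 307.3, 61.7, 49.2]), (0.7, [218.9, 167.5, 34.5, 32.8]), (0.19, [195.8, 232.2, 32.9, 28.0])]
top start [294. 176.] goal [237. 159.] [(0.77, [382.6, 186.1, 44.9, 47.7]), (0.61, [242.5, 157.1, 43.2, 28.9])]
```

Nearly there; hold until it stops changing.

```bash
python3 -m pendant '[[0,0,0,0],[0,0,0,0],[0,0,0,0],[0,0,0,0],[0,0,0,0],[0,0,0,0],[0,0,0,0],[0,0,0,0]]' | grep -E "time|force"; python3 k.py; python3 -m pendant '[[0,0,0,0],[0,0,0,0],[0,0,0,0],[0,0,0,0],[0,0,0,0],[0,0,0,0],[0,0,0,0],[0,0,0,0]]' | grep -E "time|force";python3 -m pendant '[[0,0,0,0],[0,0,0,0],[0,0,0,0],[0,0,0,0],[0,0,0,0],[0,0,0,0],[0,0,0,0],[0,0,0,0]]' | grep -E "time|force"; python3 k.py
```

```text
time: 12.08
ft_force: [-10.7, 1.6, 27.6]
grip_force: 13.9
scene start [256. 236.] goal [310. 216.] [(0.97, [178.8, 307.6, 60.5, 47.9]), (0.8, [310.0, 218.3, 49.6, 36.4]), (0.6, [221.3, 170.2, 36.0, 31.6])]
top start [294. 176.] goal [237. 159.] [(0.73, [381.4, 184.8, 47.7, 48.4]), (0.68, [239.9, 156.4, 42.8, 25.9])]
time: 12.95
ft_force: [-9.8, 0.7, 27.6]
grip_force: 13.9
time: 13.62
ft_force: [-10.1, 0.6, 28.5]
grip_force: 13.9
scene start [256. 236.] goal [310. 216.] [(0.93, [177.4, 308.2, 61.8, 43.5]), (0.68, [218.5, 169.8, 34.6, 36.6]), (0.63, [310.0, 219.6, 54.4, 37.1])]
top start [294. 176.] goal [237. 159.] [(0.77, [381.4, 183.1, 46.6, 48.4]), (0.56, [240.1, 157.8, 47.1, 29.7])]
```

The carrier is at rest at the end stop, at scene (310,219). Releasing straight up.

```bash
python3 -m pendant '[[0,0,-0.004,0],[0,0,-0.006,0],[0,0,-0.01,0],[0,0,-0.02,0],[0,0,-0.03,0],[0,0,-0.03,0],[0,0,-0.03,0],[0,0,-0.02,0]]'; python3 -m pendant '[[0,0,0,0],[0,0,0,0],[0,0,0,0],[0,0,0,0],[0,0,0,0],[0,0,0,0]]' | grep -E "pos|force"; python3 k.py; python3 - <<'E'
from h import *
c=r.camera("wrist"); K=c["camera_matrix"]; g=c["img"].max(axis=2)
m=(g<45).astype(np.uint8); nn,l,s,ce=cv2.connectedComponentsWithStats(m)
print([(s[i].tolist()) for i in range(1,nn) if 300<s[i,4]<2000]); print(r.read_state()["ft_force"])
E
```

```text
time: 14.48
ee_pos: [0.5998, -0.015, 0.2457]
eef_rot: [0.168, 0.986, 0.0, 0.0]
ft_force: [1.0, -0.5, -0.1]
width: 0.0451
grip_force: 0.0
ee_pos: [0.5995, -0.0149, 0.2421]
ft_force: [-0.4, -0.5, -0.6]
grip_force: 0.0
scene start [256. 236.] goal [310. 216.] [(0.96, [222.5, 170.9, 46.8, 33.8]), (0.94, [308.4, 218.9, 50.6, 37.5]), (0.67, [271.1, 212.6, 17.6, 57.8]), (0.61, [177.3, 306.1, 57.8, 47.3])]
top start [294. 176.] goal [237. 159.] [(0.96, [383.5, 184.6, 50.3, 48.9]), (0.48, [227.0, 154.2, 20.2, 27.5])]
[[209, 164, 32, 31, 730], [263, 164, 33, 32, 822], [172, 221, 46, 34, 797], [288, 221, 40, 34, 837]]
[-0.51130362 -0.14424581  0.16645141]
```

The arm is clear, the force is zero and the carrier is still at the stop.

```bash
python3 -c "
from bench import r
print(r.close_job())"
```

```text
the job is handed in; nothing more can be done
None
```

I held both buttons fully down until the carrier came to rest at the end stop, then released them, moved clear and handed the job in; no verdict came back, and I had no direct reading of the buttons springing back up.

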